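Flip the red rocker with the stylus

TASK

Start the dust extractor: take the orange-handled stylus out of its wooden stand and use its tip to press down the raised half of the red rocker switch until it has flipped fully over. Leave the other three rockers as they are, then put the stylus back in its stand, seated upright with its guard on the wood.

Things in the scene. Friction and masses are not known exactly. Their poses are not given: they have to be found in the camera images.
- stylus_grip (a point): Centre of the handle of the loose stylus (about 60 g), which stands upright in its stand. Round orange handle 18 mm across, from 34 mm below to 32 mm above this point; under it a black guard disc 40 mm across, 6 mm thick, its underside 40 mm below this point; then a steel shaft 8 mm across, 50 mm long, down to the tip 90 mm below this point. z points from tip to handle.
- stylus_tip (a point): Lower end of the stylus' shaft, 6 mm across, on the stylus' axis 90 mm below stylus_grip.
- stand_mouth (a point): Centre of the hole's mouth on the top of the fixed wooden stylus stand: a block 64 x 64 mm, its top 60 mm above the bench, on a dark foot 84 x 84 x 8 mm. The upright hole is 16 mm across and 56 mm deep, with a 5 mm chamfer that widens its mouth to 26 mm. With the stylus seated, stylus_grip is 40 mm above this point.
- red_pad (a point): Spot to press: top face of the far half of the red rocker (raised at the start; 22 mm long, 19 mm wide), mid-width, 14 mm from the pivot line. About 61 mm above the bench at the start, 56 mm when fully flipped and level. x axis along the rocker away from the robot (tilts with it), y along the row.
- switch_bank: Fixed low grey control box, 110 (x, away from the robot) x 156 (y) mm, top 35 mm above the bench, with four black switch modules on it in a row along y at 32 mm pitch: a red, a blue, a white and a yellow rocker in any order, no part over 70 mm above the bench. Origin at the centre of its underside.
- red_rocker (a joint): Rocker angle in rad: 0 = near half (towards the robot) down, far half raised; 0.4 = fully flipped, far half down. Starts at 0 to 0.04. Stays where it is left (friction only, no spring); needs about 2 to 3 N at red_pad, and meets a hard stop when fully flipped.
- blue_rocker (a joint): Same form as red_rocker (0 = near half down, 0.4 = far half down). Starts at 0 to 0.04; leave it there.
- yellow_rocker (a joint): Same form as red_rocker (0 = near half down, 0.4 = far half down). Starts at 0 to 0.04; leave it there.
- white_rocker (a joint): Same form as red_rocker (0 = near half down, 0.4 = far half down). Starts at 0.38 to 0.4, already flipped; leave it there.
Things that resemble listed ones, but are neither listed nor needed, are in the scene too. What is shaped like the part that bears stylus_grip but turquoise is not meant. Of the things that look like the part that bears stand_mouth, the larger one is meant.

How it is judged:
By the outcome, as a careful person would: the job done as asked, in the order asked, and still so for the second after the job is handed in, with the robot touching nothing.
It also fails if it takes over 45 s, if anything falls off the work surface, if the arm or the gripper's body presses on something with over 40 N, if the wrist force passes 120 N, or if a joint passes its speed limit or range.

ROBOT

A 7-joint arm with a two-finger parallel gripper is mounted at the origin on a cart in front of the work surface, level with it; the furniture and walls round the work are solid. World frame = base frame: x ahead of the robot, y to its left, z up, the work surface at z = 0. Lengths are in m, angles in rad, forces in N, time in s.
With the tool pointing down it reaches from about 0.425 to 0.925 m from the base axis. Payload 6.8 kg.
Tool frame: the origin (TCP) lies on the front face of the gripper's body, between the roots of the fingers; the fingertips stand 73 mm ahead of it and the grasp point (between the pads) lies 54 mm ahead of it (env.nose_length is the distance from the TCP to the fingertips, in m); z points along the fingers, y is the direction in which the jaws open and shut (so a half turn about z gives the same grasp; the last joint's range is limited). The gripper opens to 85 mm and grips with 20 to 120 N. Pads are 22 mm wide; open, the fingers measure 114 mm over their backs; the gripper's body (76 mm by 85 mm) begins 54 mm behind the grasp point. The pads swing forward as they close: fully open they stand 13 mm farther back than shut.
Start: joints at [1.106, 0.477, 0.022, 1.555, -0.011, 1.109, -0.083], TCP at [0.236, -0.633, 0.304] pointing down, gripper open.
Joint ranges: [-2.96, 2.96], [-0.34, 2.1], [-1.41, 1.46], [0.24, 2.44], [-1.37, 4.51], [0.17, 1.92], [-2.96, 2.96]. Speed limits (rad/s): [2.39, 2.39, 3.14, 3.14, 3.14, 3.14, 3.14].

INTERFACE

Orientations are given as a unit quaternion [w, x, y, z].
In Python, from cell import env, kin, camera, calibration, job gives the robot as it stands. The module is installed in compiled form; this text tells all that it offers. Calls block until the motion is done:
- env.reach(position, orientation): joint-space move of the TCP to a pose.
- env.movel(position, velocity=0.15, rot=None, stop_force=None): straight line of the TCP; rot=None keeps the orientation; velocity is the mean speed in m/s. With stop_force (N) it stops when the force on the tool has changed by that much, and returns True; else False.
- env.goto_joints(angles): joint-space move.
- env.grip(opening, f_grip=None): finger opening in m; f_grip is the grip in N (None keeps the last); returns when the fingers have stopped.
- env.dwell(seconds).
- kin.inverse_kinematics(position, orientation): joint angles nearest the present ones, or None.
- env.get_state(): the state.
- camera(name): name is "side" or "top"; returns (picture, depth): 400x640x3 uint8, blue, green, red; 400x640 float32, m along the optical axis (not along the pixel's ray), 0 where there is no reading.
- calibration(name): a dict with "fx", "fy", "cx", "cy" (pixels), "rvec" (rotation vector, rad) and "tvec" (3), from world to camera coordinates, as OpenCV has them. Camera axes: x right, y down, z forward; pixel columns grow to the right and rows downward; lengths in m; the calibration is good to about 2 mm. A picture is of the moment at which its call begins. calibration takes no time and is no camera call.
A pose or a line that the arm cannot do raises env.PlanningError and nothing moves.
- job.job_done(): hands the job in, once; it reports no verdict.
The state is a dict: "time": time; "qpos": joint angles; "joint_velocities": joint speeds; "joint_torque": joint torques, N m; "tcp_pos": TCP position; "orientation": TCP orientation; "force": force on the tool from outside, world axes, zero at the start; "torque": the same for the moment, N m; "opening": finger opening in m.
Only numpy, scipy, OpenCV 4.12 (cv2) and the standard library are available. Lean on these libraries where they do the work, as an engineer would, in place of code of your own. Each camera call takes 0.05 s, during which the arm holds its last target.

## Working session

There is one attempt and no reset: what is moved stays moved. The work goes in short steps, each a Python script; the robot and the scene stay as the last script left them, time stands still between calls to the robot, and variables do not carry over. Pictures are saved under pics/ and viewed, and the job is handed in when it is done.

```bash
mkdir -p pics
cat > h.py <<'E'
import numpy as np, cv2
from cell import env, kin, camera, calibration, job
def cal(n):
    c=calibration(n); K=np.array([[c["fx"],0,c["cx"]],[0,c["fy"],c["cy"]],[0,0,1.]])
    R,_=cv2.Rodrigues(np.array(c["rvec"],float)); return K,R,np.array(c["tvec"],float).ravel()
def ray(n,u,v):
    K,R,t=cal(n); d=R.T@np.linalg.inv(K)@np.array([u,v,1.]); return -R.T@t,d
def onz(n,u,v,z):
    o,d=ray(n,u,v); return o+d*(z-o[2])/d[2]
def proj(n,p):
    K,R,t=cal(n); q=K@(R@np.array(p,float)+t); return q[:2]/q[2]
def cloud(n,D):
    K,R,t=cal(n); v,u=np.indices(D.shape); 
    P=np.stack([(u-K[0,2])/K[0,0]*D,(v-K[1,2])/K[1,1]*D,D],-1); return (P-t)@R
def two(n1,p1,n2,p2):
    o1,d1=ray(n1,*p1);o2,d2=ray(n2,*p2)
    A=np.stack([d1,-d2],1);s=np.linalg.lstsq(A,o2-o1,rcond=None)[0]
    a=o1+s[0]*d1;b=o2+s[1]*d2; return (a+b)/2,np.linalg.norm(a-b)
E
python3 - <<'E'
from h import *
s=env.get_state();print(s["time"],s["tcp_pos"],s["orientation"],s["opening"])
for n in("top","side"):
    im,D=camera(n);cv2.imwrite(f"pics/{n}0.png",im);np.savez(f"{n}0.npz",im=im,D=D)
    K,R,t=cal(n);print(n,-R.T@t,R[2],K[0,0])
E
```

```text
0.0 [ 0.23561434 -0.63207813  0.30295713] [-8.46006366e-04  9.84127558e-01  1.77460359e-01 -2.33092398e-04] 0.08500549592691364
top [ 0.34806777 -0.07125035  0.947091  ] [ 0.12897254  0.01174763 -0.99157858] 370.8253428444591
side [0.00962223 0.74875995 0.63236749] [ 0.45310623 -0.74323906 -0.49223007] 486.0041134654339
```

View pics/top0.png

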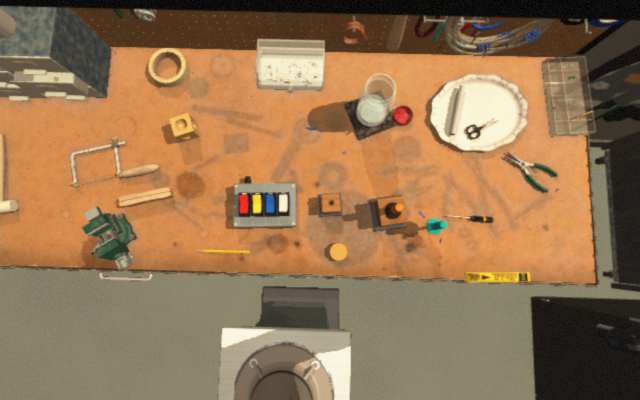

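View pics/side0.png

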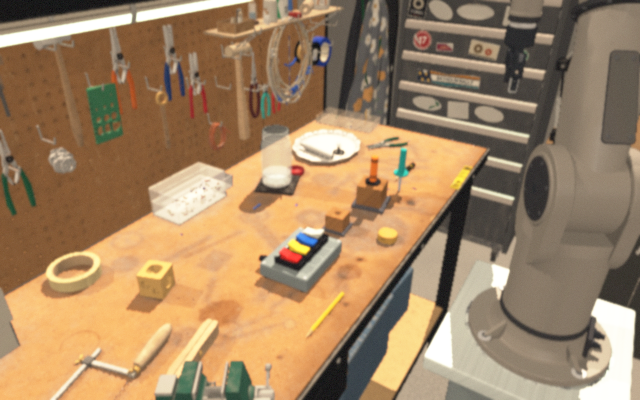

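The top view shows the red rocker at (244,204), the orange stylus at about (395,210) on the larger stand at (390,213), the small decoy block at (330,204), and the turquoise stylus at (436,227). Next I'll measure these.

Run:
```python
from h import *
d={n:np.load(f"{n}0.npz") for n in("top","side")}
def crop(n,x0,y0,x1,y1,k,name):
    cv2.imwrite(f"pics/{name}.png",cv2.resize(d[n]["im"][y0:y1,x0:x1],None,fx=k,fy=k,interpolation=cv2.INTER_NEAREST))
crop("top",225,170,305,240,9,"tb0");crop("top",360,180,460,250,8,"ts0")
crop("side",250,210,350,300,6,"sb0");crop("side",320,140,420,220,7,"ss0")
for n in d:
    im,D=d[n]["im"],d[n]["D"];P=cloud(n,D);h=cv2.cvtColor(im,cv2.COLOR_BGR2HSV)
    for c,(lo,hi) in dict(red=((0,170,90),(5,255,255)),orange=((6,190,150),(14,255,255)),yellow=((22,150,120),(32,255,255)),blue=((105,150,80),(125,255,255)),turq=((80,100,60),(98,255,255))).items():
        m=cv2.inRange(h,lo,hi);N,L,S,C=cv2.connectedComponentsWithStats(m)
        for i in range(1,N):
            if S[i,4]>25:
                q=P[(L==i)&(D>0)]
                if len(q) and np.median(q[:,0])<1.0 and abs(np.median(q[:,1]))<.6: print(n,c,S[i],C[i].round(1),np.median(q,0).round(4),np.percentile(q[:,2],[5,95]).round(3))
```

```text
top red [393 107  19  18 250] [402.  115.3] [ 0.7048 -0.2857  0.0033] [0.001 0.012]
top red [239 195  10  19 182] [243.4 203.9] [0.4513 0.1099 0.0571] [0.046 0.063]
top yellow [252 195  10  18 150] [256.7 203.6] [0.452  0.0771 0.0573] [0.051 0.064]
top yellow [205 250  44   2  61] [223.3 250.7] [0.3374 0.1696 0.0071] [0.004 0.01 ]
top yellow [477 273  36   9 215] [493.2 277.6] [ 2.898e-01 -5.103e-01  2.000e-04] [-0.002  0.003]
top yellow [511 272   9  10  51] [515.7 276.4] [ 0.296  -0.569   0.0008] [-0.002  0.003]
top blue [472  23  30   6  67] [486.6  26.2] [ 0.7805 -0.3851  0.2828] [0.279 0.289]
top blue [266 195   9  18 158] [269.9 203.6] [0.4536 0.0454 0.0575] [0.051 0.063]
top turq [435  24   9  17  29] [438.7  30.6] [ 0.846  -0.3324  0.165 ] [0.131 0.184]
top turq [427 219  20  15 212] [435.3 225.7] [ 0.4098 -0.3435  0.0603] [0.054 0.123]
side red [189  89   5  29  74] [191.1 103. ] [ 0.8637 -0.0675  0.238 ] [0.205 0.269]
side red [201  90   6  23  70] [204.1 101. ] [ 0.8642 -0.1125  0.2295] [0.205 0.256]
side red [272  96   3  17  37] [272.9 104.5] [ 0.8492 -0.3804  0.1449] [0
[... 255 characters left out ...]
282 0.345]
side orange [112  74   4   9  28] [113.4  78.1] [0.8636 0.1355 0.3482] [0.342 0.354]
side orange [370 158   7  24 119] [373.2 169.9] [ 0.4447 -0.2418  0.0964] [0.068 0.127]
side yellow [452 168  18  21 174] [460.2 177.9] [ 0.2954 -0.5148 -0.0024] [-0.005 -0.   ]
side yellow [289 241  21  13 159] [298.7 247.1] [0.4542 0.0807 0.0547] [0.048 0.06 ]
side yellow [311 292  33  38 181] [326.3 311.1] [0.3384 0.1613 0.0043] [-0.003  0.006]
side blue [298 234  20  13 144] [307.  239.9] [0.4536 0.0495 0.0548] [0.049 0.06 ]
side turq [261  93   6  18  30] [263.  100.1] [ 0.8491 -0.3314  0.1759] [0.149 0.192]
side turq [394 149  14  28 171] [401.7 164.9] [ 0.4109 -0.3435  0.0711] [0.052 0.118]
```

View pics/tb0.png

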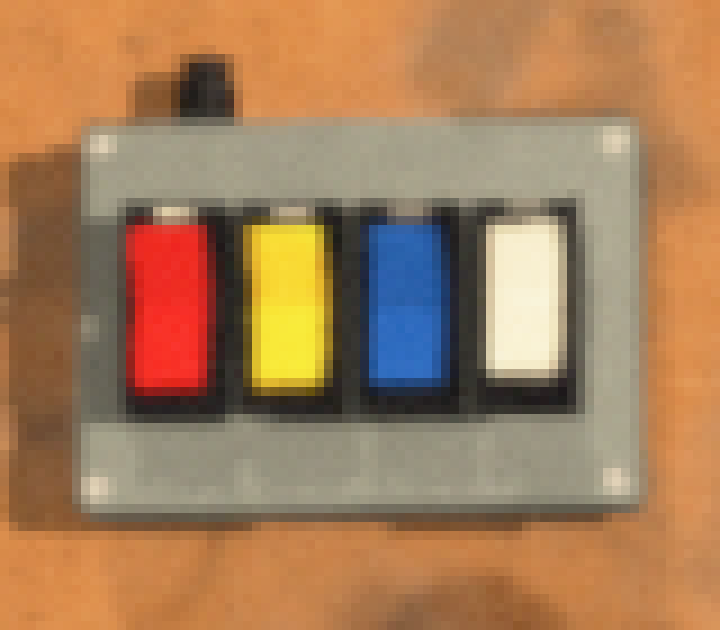

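View pics/ts0.png

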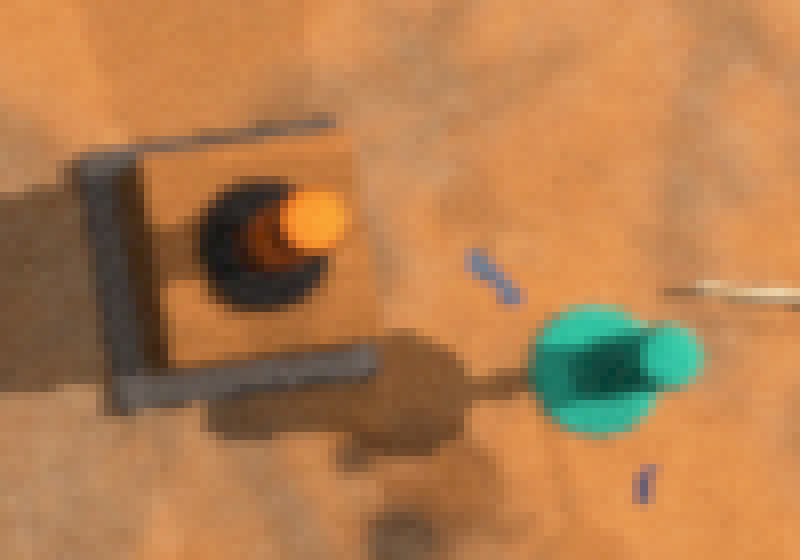

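View pics/sb0.png

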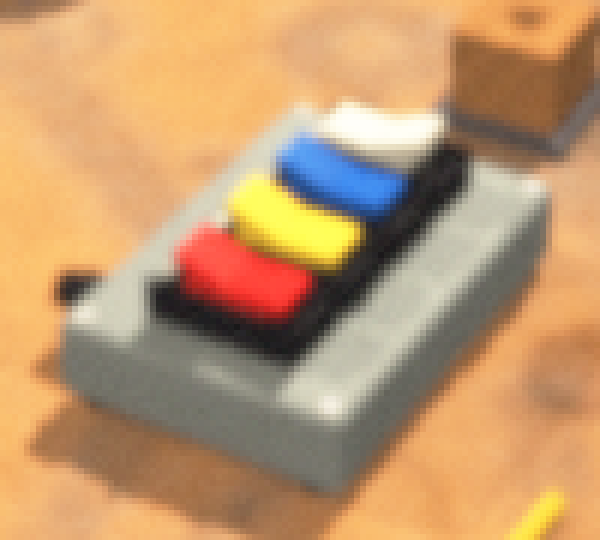

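View pics/ss0.png

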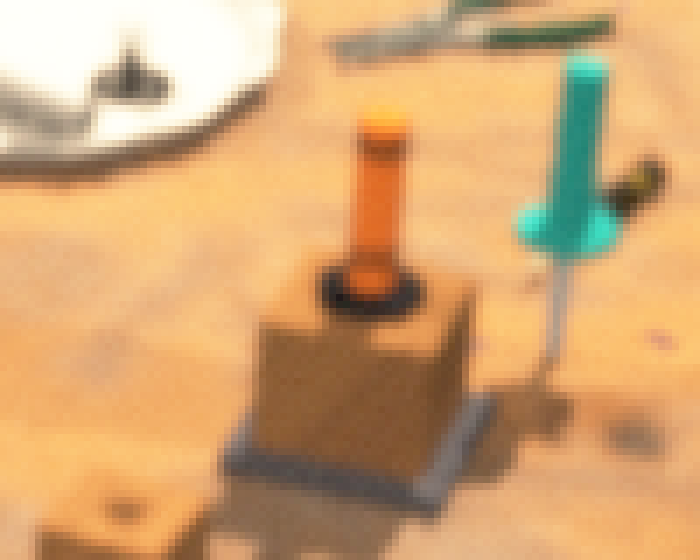

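Top crop: the handle top is at px (399,206.8), the guard is centred near (392.5,210.5), and the far half of red is near row 198. Turquoise stands about 0.1 m away from the orange one. Now I'll compute the points geometrically.

Run:
```python
from h import *
d={n:np.load(f"{n}0.npz") for n in("top","side")}
c=lambda x,y,k,ox,oy:((x-k/2+.5)/k+ox,(y-k/2+.5)/k+oy)
# stylus: handle top centre
for n,p in (("top",c(316,218,8,360,180)),("side",c(385,122,7,320,140))):
    print("handle top",n,onz(n,*p,.132))
print(two("top",c(316,218,8,360,180),"side",c(385,122,7,320,140)))
print("guard",onz("top",*c(264,244,8,360,180),.066),onz("side",*c(372,288,7,320,140),.066))
# stand top corners (top view)
q=[onz("top",*c(x,y,8,360,180),.06)[:2] for x,y in((143,155),(350,128),(385,338),(168,368))]
print("stand top",np.round(q,4),np.mean(q,0),[np.linalg.norm(q[i]-q[i-1]).round(4) for i in range(4)])
# box
q=[onz("top",*c(x,y,9,225,170),.035)[:2] for x,y in((81,122),(638,118),(640,508),(80,513))]
print("box",np.round(q,4),np.mean(q,0),[np.linalg.norm(q[i]-q[i-1]).round(4) for i in range(4)])
e=(q[0]-q[1]);print("yaw",np.arctan2(e[1],e[0])-np.pi/2, (lambda e:np.arctan2(e[1],e[0])-np.pi/2)(q[3]-q[2]),(lambda e:np.arctan2(e[1],e[0]))(q[1]-q[2]))
b=np.mean(q,0)
for i,nm in enumerate(("red","yel","blu","whi")):print(nm,b+[0.014,.048-.032*i], proj("top",[*(b+[0.014,.048-.032*i]),.061]),proj("side",[*(b+[0.014,.048-.032*i]),.061]))
# red area cloud
for n in d:
    im,D=d[n]["im"],d[n]["D"];P=cloud(n,D);h=cv2.cvtColor(im,cv2.COLOR_BGR2HSV)
    m=(cv2.inRange(h,(0,170,90),(5,255,255))>0)&(abs(P[...,0]-.45)<.06)&(abs(P[...,1]-.11)<.05)
    q=P[m];print(n,len(q),np.percentile(q,[3,50,97],axis=0).round(4).tolist())
```

```text
handle top top [ 0.44591037 -0.24987335  0.132     ]
handle top side [ 0.44446602 -0.24195571  0.132     ]
(array([ 0.44722275, -0.25043709,  0.12786946]), np.float64(0.0017695707721694883))
guard [ 0.4455917  -0.24887139  0.066     ] [ 0.44501132 -0.24358955  0.066     ]
stand top [[ 0.4722 -0.2136]
 [ 0.4822 -0.2759]
 [ 0.419  -0.2862]
 [ 0.4082 -0.2216]] [ 0.44540391 -0.2493238 ] [np.float64(0.0645), np.float64(0.063), np.float64(0.064), np.float64(0.0656)]
box [[ 0.5055  0.1418]
 [ 0.5109 -0.0129]
 [ 0.4028 -0.0174]
 [ 0.397   0.1358]] [0.45405684 0.06181732] [np.float64(0.1086), np.float64(0.1548), np.float64(0.1082), np.float64(0.1533)]
yaw 0.03520335918025608 0.03779040347671758 0.04086692681202788
red [0.46805684 0.10981732] [243.45060341 196.82402376] [284.03946454 249.83998964]
yel [0.46805684 0.07781732] [256.66079055 197.19428167] [293.06628781 242.0008198 ]
blu [0.46805684 0.04581732] [269.88206901 197.56485046] [301.6685769  234.53032844]
whi [0.46805684 0.01381732] [283.11445278 197.9357305 ] [309.8755927  227.40310451]
top 182 [[0.4305, 0.0998, 0.0447], [0.4513, 0.1099, 0.0571], [0.4722, 0.1205, 0.0639]]
side 201 [[0.4325, 0.092, 0.0465], [0.4529, 0.1138, 0.0544], [0.4695, 0.1219, 0.06]]
```

The measurements agree: the stand top measures 64 mm square, the box 155 x 108 mm with yaw 0.037, and the red pad is at about (0.466, 0.110). The side view is biased by a few mm in y, and I trust the near-vertical top view more. Now for the grasp.

Run:
```python
from h import *
a=0.0;Q=[0,np.cos(a/2),np.sin(a/2),0]
for p in([.4455,-.2490,.25],[.4455,-.2490,.154],[.4455,-.2490,.26],[.4663,.1103,.26],[.4663,.1103,.199]):print(kin.inverse_kinematics(p,Q))
env.grip(.05,40)
env.reach([.4455,-.2490,.25],Q)
env.movel([.4455,-.2490,.156],.12,stop_force=8)
s=env.get_state();print(s["time"],s["tcp_pos"],s["force"])
for n in("top","side"):
    im,D=camera(n);cv2.imwrite(f"pics/{n}1.png",im[100:300,250:570] if n=="top" else cv2.resize(im[80:260,250:470],None,fx=3,fy=3))
```

```text
[ 0.47817043  0.27533926 -0.1069494   1.99379548  0.0378416   0.87430588
 -1.21985911]
[ 0.4570112   0.41668274 -0.08494231  2.06607586  0.05596684  0.6609284
 -1.23568894]
[ 0.4801272   0.26265399 -0.10879636  1.98416206  0.03609701  0.89657751
 -1.21830302]
[ 0.2415804   0.281011   -0.69767365  2.02001714  0.22648384  0.91641195
 -2.1466147 ]
[ 0.13906184  0.35726464 -0.59284956  2.07889829  0.28082593  0.78244159
 -2.19652753]
3.0917 [ 0.44589483 -0.24929766  0.15653244] [-0.72772482 -0.12818148  0.43429525]
```

View pics/side1.png

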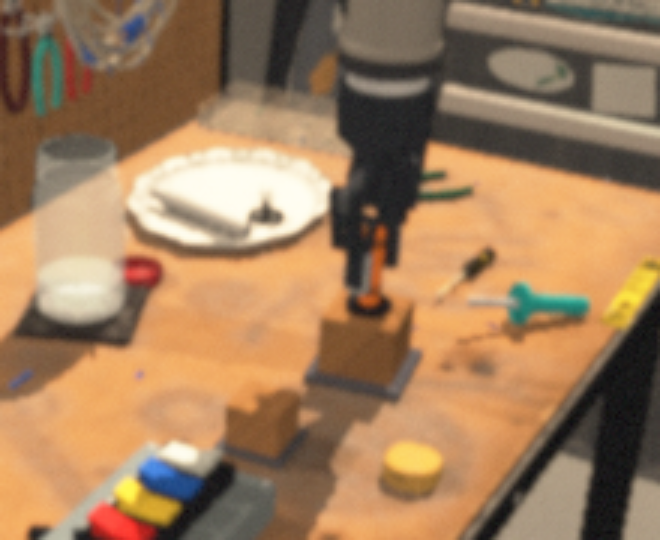

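View pics/top1.png

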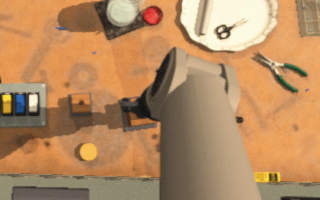

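The side view shows the orange handle between the fingers (370,270). The turquoise stylus now lies flat on the bench (540,305) and stays on the surface. It isn't needed, but I'll watch it. Gripping and lifting next.

Run:
```python
from h import *
env.movel([.4455,-.2490,.154],.1)
env.grip(.0,50)
s=env.get_state();print(s["time"],s["tcp_pos"],s["force"],s["torque"],s["opening"])
p=s["tcp_pos"];np.save("grasp.npy",p)
hit=env.movel([p[0],p[1],.27],.1,stop_force=10)
s=env.get_state();print(hit,s["time"],s["tcp_pos"],s["force"],s["opening"])
for n in("side",):
    im,D=camera(n);cv2.imwrite(f"pics/{n}2.png",cv2.resize(im[60:260,250:470],None,fx=3,fy=3))
```

```text
3.8333 [ 0.44560883 -0.24904642  0.15414931] [0.52640905 0.80014135 1.76596832] [ 0.0379011   0.0324977  -0.05008186] 0.016816644757836473
False 5.1417 [ 0.44524859 -0.248884    0.26931291] [ 0.47843873  0.1950081  -1.91871294] 0.016875896509593792
```

View pics/side2.png

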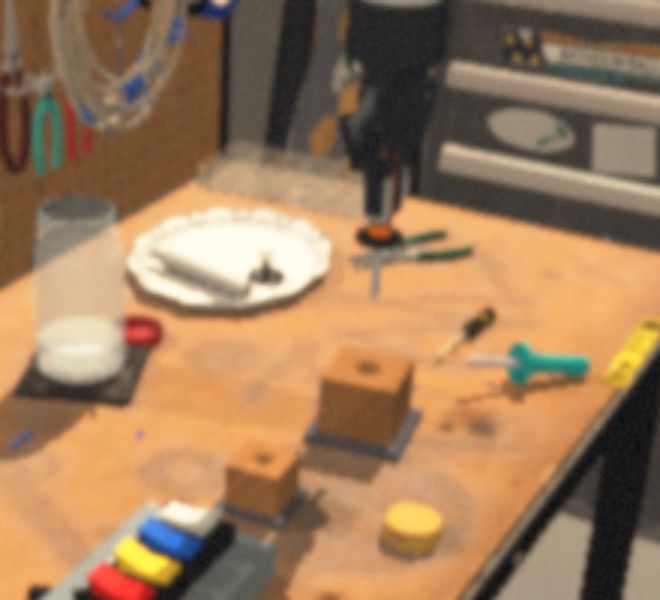

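The stylus is held upright and clear of the stand, with its tip at about (376,293) in the side crop. Moving above the red pad to check where the tip is relative to it.

Run:
```python
from h import *
a=0.0;Q=[0,np.cos(a/2),np.sin(a/2),0]
env.reach([.4663,.1103,.27],Q)
env.movel([.4663,.1103,.225],.15,stop_force=10)
env.dwell(.2)
s=env.get_state();print(s["time"],s["tcp_pos"],s["orientation"],s["force"])
tip=s["tcp_pos"]-[0,0,.144]
print(proj("side",tip),proj("top",tip),proj("side",tip+[0,0,.05]))
for n in("side","top"):
    im,D=camera(n);np.savez(n+"3.npz",im=im,D=D)
    x,y=(230,190) if n=="side" else(205,160)
    cv2.imwrite(f"pics/{n}3.png",cv2.resize(im[y:y+90,x:x+110],None,fx=7,fy=6.5 if 0 else 6,interpolation=cv2.INTER_CUBIC))
```

```text
7.1917 [0.46698006 0.11033496 0.22602098] [-2.17320910e-04  9.99999510e-01 -2.02505247e-04  9.44083494e-04] [ 0.47570656  0.77721566 -1.3589115 ]
[284.14477912 241.41856587] [241.45727227 196.0248274 ] [283.67236123 219.88195412]
```

View pics/side3.png

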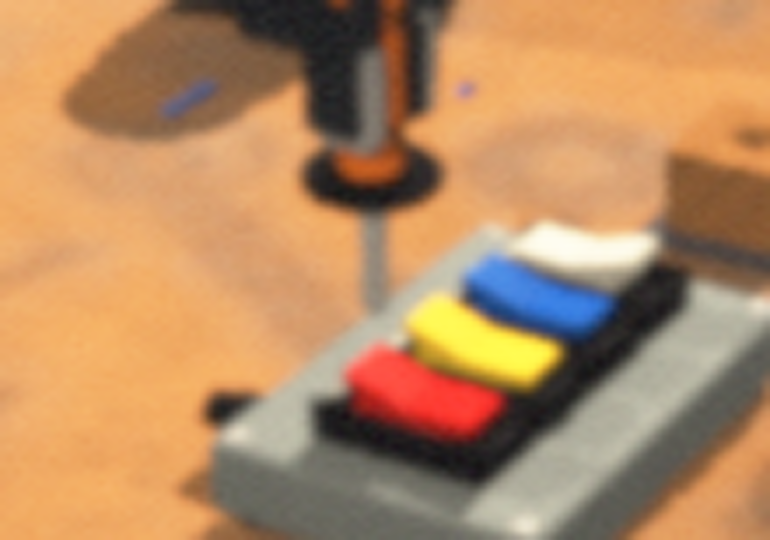

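View pics/top3.png

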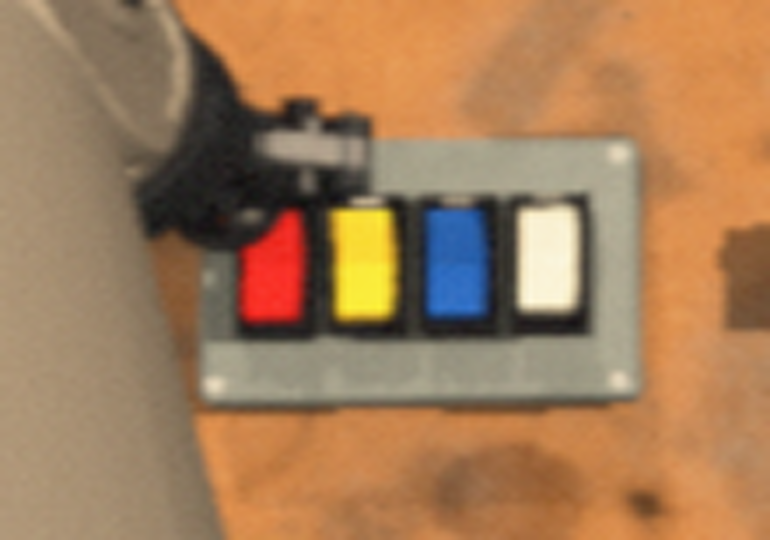

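Run:
```python
from h import *
im=np.load("side3.npz")["im"]
h=cv2.cvtColor(im,cv2.COLOR_BGR2HSV);m=cv2.inRange(h,(0,170,90),(6,255,255))
b=cv2.resize(im[240:270,270:312],None,fx=18,fy=18,interpolation=cv2.INTER_NEAREST)
c,s=np.cos(.037),np.sin(.037)
for B,col in (([.4541,.0618],(255,255,255)),([.4525,.0643],(0,255,0))):
  for x,y,z in((.014*.92,0,.061),(.0203,.0095,.0645),(.0203,-.0095,.0645),(-.022,.0095,.056),(-.022,-.0095,.056),(0,.0095,.056),(0,-.0095,.056)):
    Y=y+.048;w=[B[0]+c*x-s*Y,B[1]+s*x+c*Y,z];p=(proj("side",w)+.5-[270,240])*18
    print(np.round(p/18+[270,240],1),end=" ");cv2.circle(b,tuple(int(v) for v in p),4,col,-1)
  print()
cv2.imwrite("pics/red3.png",b)
```

```text
[285.6 250.9] [279.8 250.8] [285.  245.9] [298.2 260.9] [303.2 255.9] [288.6 257.5] [293.7 252.5] 
[285.5 251.8] [279.7 251.7] [285.  246.8] [298.1 261.9] [303.2 256.8] [288.5 258.4] [293.7 253.4]
```

View pics/red3.png

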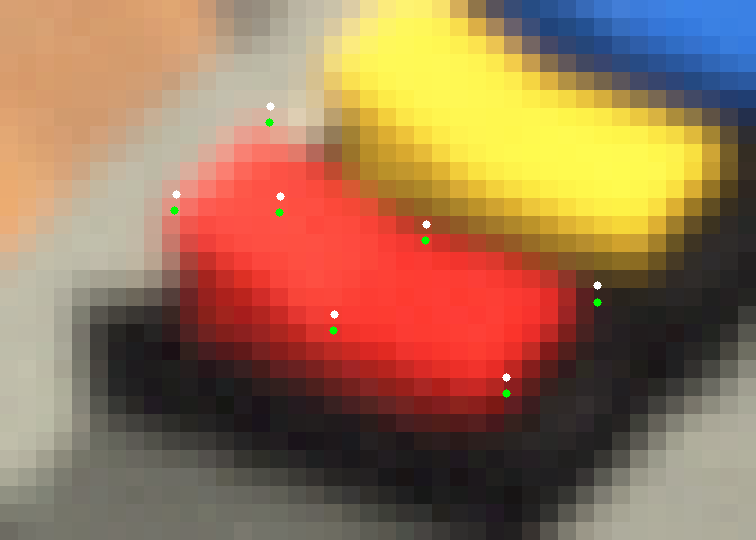

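The tip projects exactly where TCP − 144 mm predicts: (284,241.4) predicted against (283.5,241.4) seen. The side view puts the red pad 2 mm towards +y, so I'll press at (0.466, 0.112).

Run:
```python
from h import *
def st(l):
    s=env.get_state();print(l,s["time"],s["tcp_pos"].round(4),s["force"].round(2),round(s["opening"],4));return s
env.movel([.466,.112,.214],.06);st("above")
h=env.movel([.466,.112,.196],.02,stop_force=11);s=st(f"press {h}")
env.dwell(.2);st("held")
p=s["tcp_pos"]
env.movel([.466,.112,.25],.1);st("up")
im,D=camera("side");np.savez("side4.npz",im=im,D=D)
cv2.imwrite("pics/side4.png",cv2.resize(im[190:280,230:340],None,fx=7,fy=6,interpolation=cv2.INTER_CUBIC))
```

```text
above 7.625 [0.4656 0.112  0.2134] [-0.75 -0.07 -1.19] 0.0171
press True 8.35 [0.4672 0.1122 0.1996] [-0.05 -0.36  6.57] 0.0166
held 8.55 [0.4672 0.1122 0.1997] [-0.4  -0.95  7.67] 0.0164
up 9.2083 [0.4657 0.1118 0.2496] [ 0.55  0.44 -0.23] 0.0169
```

View pics/side4.png

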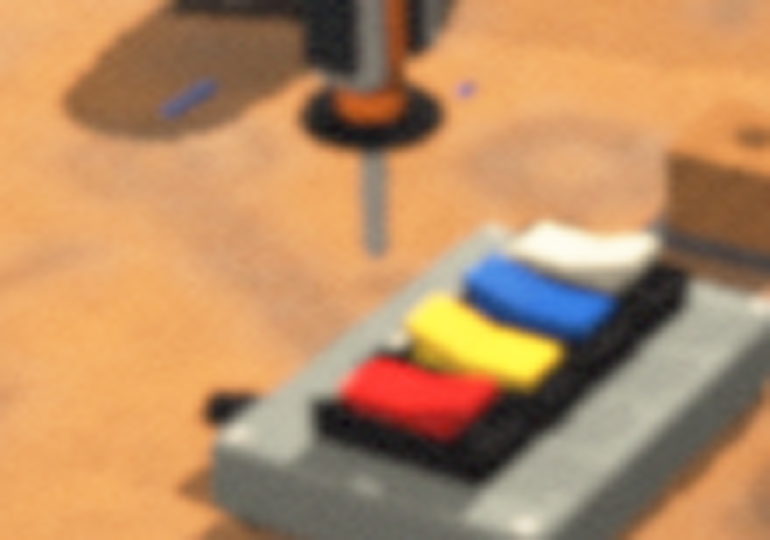

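Red now looks like white, far half down at (375,385), and the tip stopped at 55.6 mm. A slightly firmer second press will confirm the hard stop, then I'll check the yellow, blue and white rockers.

Run:
```python
from h import *
def st(l):
    s=env.get_state();print(l,s["time"],s["tcp_pos"].round(4),s["force"].round(2),round(s["opening"],4));return s
env.movel([.466,.112,.205],.1)
h=env.movel([.466,.112,.195],.02,stop_force=18);st(f"press {h}")
env.movel([.466,.112,.27],.12);st("up")
a=0.0;Q=[0,np.cos(a/2),np.sin(a/2),0]
g=np.load("grasp.npy");print(g)
env.reach([g[0],g[1],.27],Q);st("over stand")
env.movel([g[0],g[1],.215],.12);env.dwell(.2);s=st("hover")
tip=s["tcp_pos"]-[0,0,.144];print(proj("side",tip))
im,D=camera("side");np.savez("side5.npz",im=im,D=D)
cv2.imwrite("pics/side5.png",cv2.resize(im[120:220,310:430],None,fx=6,fy=6,interpolation=cv2.INTER_CUBIC))
im,D=camera("top");np.savez("top5.npz",im=im,D=D)
cv2.imwrite("pics/top5.png",cv2.resize(im[170:260,225:345],None,fx=6,fy=6,interpolation=cv2.INTER_CUBIC))
```

```text
press True 10.2667 [0.4671 0.1123 0.1994] [-2.15  0.05 11.52] 0.0168
up 11.0167 [0.4656 0.1118 0.2694] [ 0.59  0.34 -0.25] 0.0166
[ 0.44560883 -0.24904642  0.15414931]
over stand 12.375 [ 0.4462 -0.2476  0.2698] [ 0.02 -0.03 -0.69] 0.0172
hover 13.1833 [ 0.4461 -0.2492  0.2159] [ 0.36  0.74 -1.53] 0.0169
[373.46025485 177.64333027]
```

View pics/side5.png

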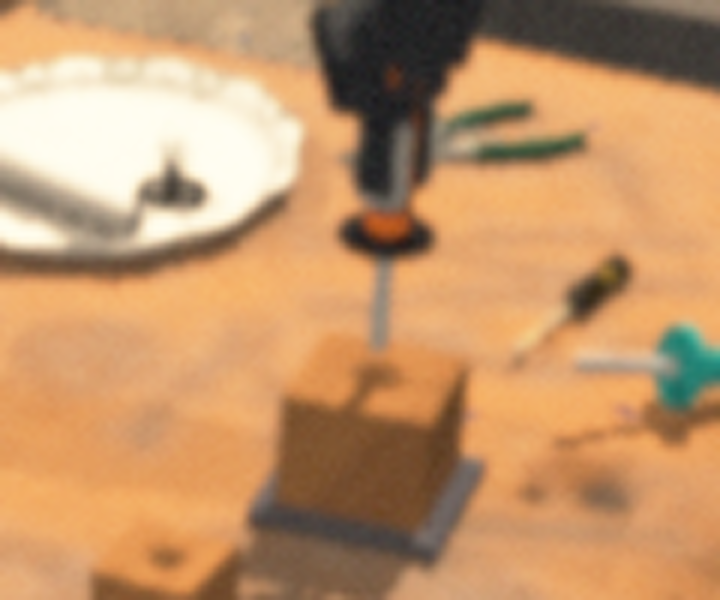

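View pics/top5.png

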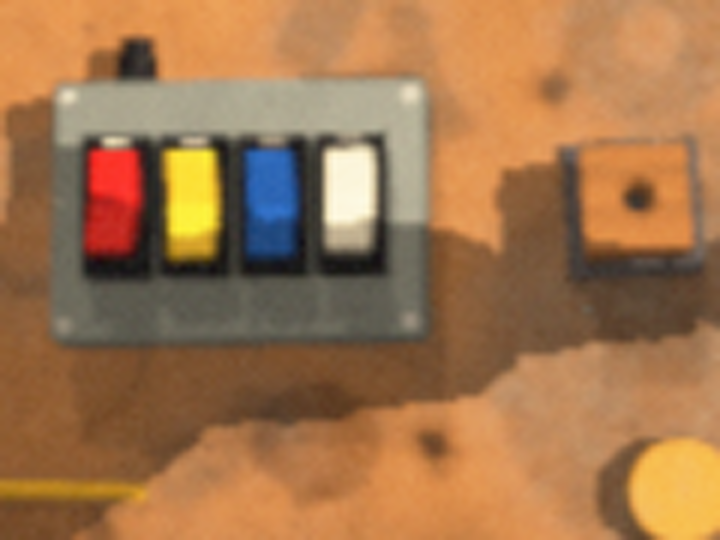

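The second press met the same stop (55.4 mm at about 11–12 N). The shaft tip at (372.7,177.5) matches the prediction of (373.5,177.6), and the other rockers look unchanged. Inserting now.

Run:
```python
from h import *
def st(l):
    s=env.get_state();print(l,s["time"],s["tcp_pos"].round(4),s["force"].round(2),round(s["opening"],4));return s
g=np.load("grasp.npy")
h=env.movel([g[0],g[1],.19],.06,stop_force=8);st(f"mouth {h}")
if not h:
    h=env.movel([g[0],g[1],.152],.05,stop_force=8);st(f"down {h}")
```

```text
mouth False 13.85 [ 0.4455 -0.249   0.1896] [ 0.48  0.64 -0.53] 0.0168
down True 14.5333 [ 0.4452 -0.2489  0.1541] [-1.63  0.16  7.59] 0.0165
```

Seated at the grasp height (0.1541), so the guard is on the wood. Now releasing.

Run:
```python
from h import *
def st(l):
    s=env.get_state();print(l,s["time"],s["tcp_pos"].round(4),s["force"].round(2),round(s["opening"],4));return s
p=st("pre")["tcp_pos"]
env.grip(.05);st("open")
env.movel([p[0],p[1],.26],.1);st("up")
env.reach([.40,-.45,.30],[0,1,0,0]);env.dwell(.3);st("away")
for n,(x,y,w,hh) in dict(side=(230,130,210,150),top=(225,150,220,120)).items():
    im,D=camera(n);np.savez(n+"6.npz",im=im,D=D)
    cv2.imwrite(f"pics/{n}6.png",cv2.resize(im[y:y+hh,x:x+w],None,fx=3.6,fy=3.6,interpolation=cv2.INTER_CUBIC))
```

```text
pre 14.5333 [ 0.4452 -0.2489  0.1541] [-1.63  0.16  7.59] 0.0165
open 14.95 [ 0.4447 -0.2487  0.1536] [ 0.04  0.71 -0.24] 0.0504
up 16.1583 [ 0.4448 -0.2487  0.2594] [-0.01 -0.4  -1.09] 0.0501
away 17.3083 [ 0.4008 -0.4488  0.2999] [-0.83 -0.31 -0.59] 0.0502
```

View pics/side6.png

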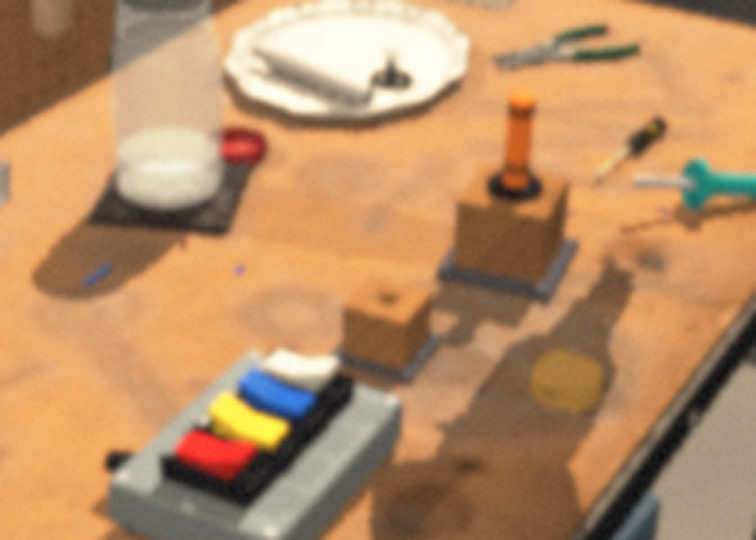

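View pics/top6.png

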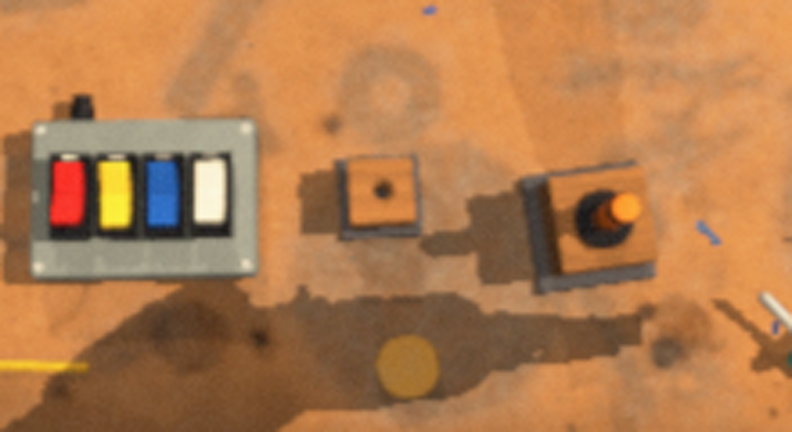

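The stylus stands upright with its guard on the wood (515,185), red is flipped like white, and yellow and blue are still raised at the far half. The arm touches nothing, so I'm handing in.

```bash
python3 -c "
from h import *
job.job_done();print(env.get_state()['time'])"
```

```text
the job is handed in; nothing more can be done
the job is handed in; nothing more can be done
```

The red rocker is flipped fully over, and the orange stylus is back in its larger stand, upright with its guard on the wood. I handed the job in at about 17.4 s on the robot's clock, with the arm clear of everything.

- **Press:** I pressed twice. Both presses stopped with the tip 55–56 mm above the bench, the second at about 12 N, and the expected height when flipped is 56 mm. In the last pictures red looks like the flipped white rocker.
- **Other rockers:** yellow, blue and white look unchanged.
- **Stylus:** on return it met the wood at the same height it was gripped at (TCP z 0.154 m).
- **Camera disagreement:** the side and top views differed by a few mm in y: 5–8 mm at the stylus, 2–4 mm at the red pad. I relied on the top view for the stylus and split the difference at the pad.
- **Unplanned change:** the turquoise look-alike, upright at the start, was lying on the bench once the gripper had reached the stylus. No contact was planned and the commanded path was well above it, but I did not establish why it fell. It stayed on the bench.

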